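# Clear the warming ring and slide the kettle across

## Task

The empty tea tin is standing on the ring of the warming panel where the kettle should go: put the tin into the table bin through its sprung flap, so that the flap closes behind it. Then slide the kettle across the panel, keeping it upright and never lifting it, until it stands centred on the ring that the tin has left free. Leave everything else on the table where it is.

Things in the scene. Friction and masses are not known exactly. Their poses are not given: they have to be found in the camera images.
- kettle: steel kettle, 0.55 to 0.95 kg, on one of the rings; 3 to 10 N slide it. Origin: centre of underside, z up. Upright round band of radius 75 mm from 0 to 36 mm height, then a cone to radius 42 mm at 85 mm; lid knob (radius 12) to 105 mm. Short spout to its own +x, reaching 95 mm from the centre at 50 to 88 mm height; +x starts within 0.35 rad of the panel's +x.
- kettle_handle (a point): middle of the kettle's black arched carrying handle, 142 mm above its underside, over its centre: a 12 mm thick bar in the kettle's x-z plane, its level part 44 mm long along the kettle's x, the whole arch within 44 mm either side of the centre, feet on the cone.
- tin: empty round tea tin of plain aluminium, diameter 52 mm, 80 mm tall, 0.09 to 0.16 kg, standing on the other ring within about 15 mm of its centre. Origin: centre of its underside; z up.
- panel: dark warming panel let in flush with the table top (nothing to catch on, surface at the table's height), 200 mm along its x, 420 mm along its y. Origin: its centre on the table top; x points away from the robot, y along the row of the two rings (roughly the robot's left).
- ring_left (a point): centre, at table height, of the marked ring (light circle of radius 80 to 85 mm) at the panel's +y end, 105 mm from the panel's centre. The kettle or the tin starts on it.
- ring_right (a point): centre, at table height, of the like ring at the panel's -y end, 105 mm from the panel's centre. The other of kettle and tin starts on it.
- bin: square steel table bin behind the panel, fixed, 110 x 110 mm outside, 190 mm tall, wall and floor 6 mm. Origin: centre of its underside; x points away from the robot.
- bin_mouth (a point): centre of the bin's square mouth (98 x 98 mm inside the walls), at the rim, 190 mm above the table; axes as the bin's. The mouth is closed by the flap, whose upper face is 3 mm below the rim.
- flap (a joint): angle of the grey plastic flap that fills the bin's mouth (88 x 92 mm, 4 mm thick), hinged along the mouth's +x edge: 0 closed and level, grows to 1.4 rad as its free (-x) edge swings down into the bin. A weak spring (under 0.3 N at its free edge) shuts it; the tin's own weight carries the tin through once its foot has been put in and it is let go.
- mug: white mug, radius 36 mm, 80 mm tall, standing beyond the panel's +y end, 315 to 335 mm from the panel's centre, its handle pointing away from the panel. Leave alone. Origin: centre of underside.
- dish: blue round dish, radius 60 mm, 35 mm tall, beyond the panel's -y end, about 340 mm from the panel's centre. Leave alone. Origin: centre of underside.
- book: book lying flat, 190 x 125 x 26 mm. Leave alone. Origin: centre of underside.
- jar: glass jar with a lid, radius 38 mm, 110 mm tall. Leave alone. Origin: centre of underside.
- tissues: tissue box, 110 x 110 x 80 mm. Leave alone. Origin: centre of underside.
Not all that is in view belongs to the job. Leave any green or turquoise look-alike of the tin alone. What is shaped like the bin but purple is not meant.

How it is judged:
On the way, in this order (a step that is already met when the one before it is completed fails the run):
1. the tin is inside the bin and the flap has closed behind it (x of tin in the frame of bin between -0.055 and 0.055 m and y of tin in the frame of bin between -0.055 and 0.055 m and height (world z) of tin below 0.11 m and value of joint flap below 0.08 rad and linear speed of tin below 0.02 m/s), for 0.2 s.
2. the kettle stands on the ring that the tin left ((horizontal distance between kettle and ring_left below 0.015 m or horizontal distance between kettle and ring_right below 0.015 m) and distance of kettle from where it was at the start of the episode above 0.12 m and angle between kettle's own z axis and vertical below 0.05 rad and linear speed of kettle below 0.01 m/s), for 0.2 s.
At the end, for the whole second after the job is handed in: The tin lies in the bin, under the closed flap (within 0.08 rad of closed), and the kettle stands upright and at rest with its centre within 15 mm of the centre of the ring where the tin was (over 120 mm from its own start) (all of step 1 and all of step 2); the robot touches nothing.
It fails at once if the kettle was lifted (its base rose over 8 mm) (height (world z) of kettle above 0.008 m).
It fails at once if the kettle was tipped over 0.15 rad (angle between kettle's own z axis and vertical above 0.15 rad).
It fails at once if something else on the table was shifted over 25 mm (distance of any of mug, dish, book, jar, tissues from where it was at the start of the episode above 0.025 m).
It also fails if it takes over 72 s, if anything falls off the work surface, if the arm or the gripper's body presses on something with over 40 N, if the wrist force passes 120 N, or if a joint passes its speed limit or range.

## Robot

A 6-joint arm with a two-finger parallel gripper is mounted at the origin on the work surface. World frame = base frame: x ahead of the robot, y to its left, z up, the work surface at z = 0. Lengths are in m, angles in rad, forces in N, time in s.
With the tool pointing down it reaches from about 0.325 to 0.775 m from the base axis. Payload 5.5 kg.
Tool frame: the origin (TCP) lies midway between the tips of the shut fingers; the grasp point (between the pads) lies 19 mm behind it; z points along the fingers, y is the line along which they close (so a half turn about z gives the same grasp; the last joint's range is limited). The gripper opens to 85 mm and grips with 20 to 120 N. Pads are 22 mm wide; open, the fingers measure 114 mm over their backs; the gripper's body (76 mm by 85 mm) begins 54 mm behind the grasp point. The pads swing forward as they close: fully open they stand 13 mm farther back than shut.
Start: joints at [-0.057, 0.091, 1.231, -0, 1.82, -0.057], TCP at [0.6, -0, 0.231] pointing down, gripper open.
Joint ranges: [-2.87, 2.87], [-0.86, 2.18], [0.17, 2.46], [-1.51, 4.65], [0.06, 2.69], [-2.65, 2.65]. Speed limits (rad/s): [2.57, 2.57, 3.01, 3.14, 3.14, 3.14].

## Interface

Orientations are given as a 3x3 rotation matrix whose columns are the frame's x, y, z axes.
In Python, from plant import robot, optics gives the robot as it stands.
- The arm moves only by the tool step_arm, never from a script. Its arguments are lists of equal length, an entry for each row: "travel": the shift along the world's x, y, z in cm, a list of three; "delta_rot": the turn, a rotation vector about the world's x, y, z in degrees, a list of three; "jaw": the opening, from -1 (shut) to 1 (fully open). In form: {"travel": [[dx, dy, dz], ...], "delta_rot": [[ax, ay, az], ...], "jaw": [jaw, ...]}. A call has exactly 5 rows; each row is the pose to reach, as a shift and turn from the pose commanded when the call began; what a row does not reach only later rows make up. A row lasts 1/8 s, in which the tool goes at most 62.5 mm and 10.7 degrees, less where a joint would pass 70% of its speed; a pose out of reach is approached as far as the arm can. A call with a gripper value outside its range is refused whole. The fingers move at their own pace and stop on an object; "force" is the grip in N (left out, the last holds). Time passes only in rows, so rows that repeat a pose let the fingers close, or fill a call up. It gives the time, the measured TCP pose, the force, the opening and the grip force at its end, in the units of the state.
- robot.observe(): the state, without advancing time (a new reading comes with each control period).
- optics.grab_frame(name): name is "scene" or "side" or "wrist"; returns a dict with "color" (420x560x3 uint8, blue, green, red), "fx", "fy", "cx", "cy" (pixels), "position" and "attitude" of the camera in the world. Camera axes: x right, y down, z forward; pixel columns grow to the right and rows downward; lengths in m; the calibration is good to about 2 mm. A picture is of the moment at which its call begins. There is no depth.
- robot.hand_in(): hands the job in; it is judged then, once.
The state is a dict: "time": time; "joints": joint angles; "joint_velocities": joint speeds; "tau": joint torques, N m; "position": TCP position; "eef_rot": TCP orientation; "ft_force": force on the tool from outside, world axes, zero at the start; "wrist_torque": the same for the moment, N m; "opening": finger opening in m; "grip_force": force on a finger pad.
Only numpy, scipy, OpenCV 4.12 (cv2) and the standard library are available. Lean on these libraries where they do the work, as an engineer would, in place of code of your own. Each camera call takes 0.05 s, during which the arm holds its last target. There are 200 camera calls.

## Working session

There is one attempt and no reset: what is moved stays moved. The work goes in short steps, Python scripts to look and compute and a tool call to move; the robot and the scene stay as the last step left them, time stands still between calls to the robot, and variables do not carry over. Pictures are saved under pics/ and viewed, at most 11 in all, crops included, and the job is handed in when it is done.

Besides the shell and the picture viewer there is one more tool, called after "Emit:" as a command line: name --argument value ..., lists and objects as JSON in quotes. step_arm: Moves the arm, as the interface text tells. Its arguments: {"type":"object","properties":{"travel":{"type":"array","items":{"type":"array","items":{"type":"number"}}},"delta_rot":{"type":"array","items":{"type":"array","items":{"type":"number"}}},"jaw":{"type":"array","items":{"type":"number"}},"force":{"type":"number"}},"required":["travel","delta_rot","jaw"]}

```bash
mkdir -p pics; cat > h.py <<'E'
import cv2,numpy as np
from plant import robot,optics
def ray(f,u,v):
    d=np.array([(u-f['cx'])/f['fx'],(v-f['cy'])/f['fy'],1.]);return np.array(f['position']),np.array(f['attitude'])@d
def onz(f,u,v,z):
    p,d=ray(f,u,v);return p+d*(z-p[2])/d[2]
def proj(f,P):
    c=np.array(f['attitude']).T@(np.array(P)-np.array(f['position']));return f['fx']*c[0]/c[2]+f['cx'],f['fy']*c[1]/c[2]+f['cy']
E
python3 - <<'E'
from h import *
import pickle
for n in ('scene','side'):
    f=optics.grab_frame(n);pickle.dump(f,open(n+'.pkl','wb'));cv2.imwrite(f'pics/{n}0.png',cv2.resize(f['color'],(784,588)));print(n,f['fx'],f['cx'],f['cy'],np.round(f['position'],3),np.round(f['attitude'],3).tolist())
E
```

```text
scene 426.84167600010505 282.5439616017927 206.5911590001425 [1.092 0.347 1.22 ] [[-0.638, 0.65, -0.413], [0.77, 0.53, -0.355], [-0.012, -0.545, -0.839]]
side 413.0088810063672 280.38443320095644 209.2106503517154 [0.3   0.699 0.937] [[-0.941, -0.244, 0.234], [-0.337, 0.638, -0.693], [0.02, -0.731, -0.682]]
```

View pics/scene0.png

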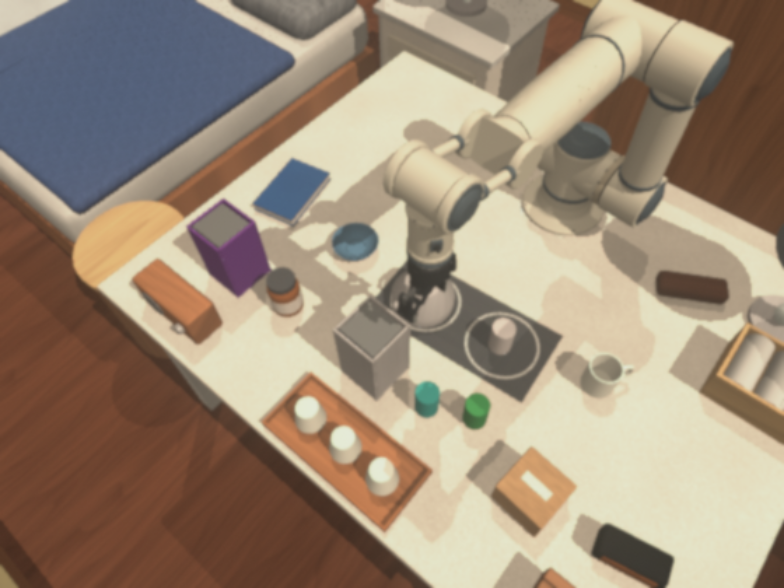

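View pics/side0.png

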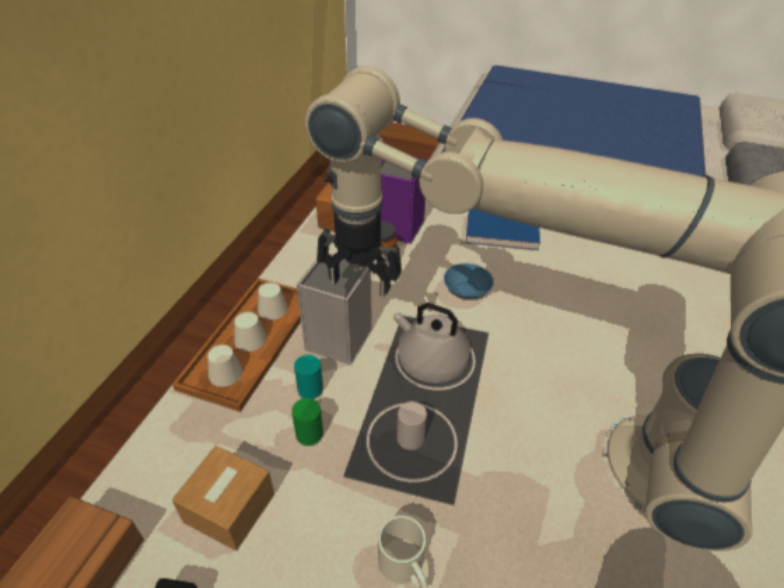

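Candidates for the tin in the scene picture: the pale aluminium tin at (503,335) on the ring, the teal can at (427,399) and the green can at (477,411). I choose the pale one, which stands on the left ring. For the bin there is the grey one at (373,345) and the purple one at (228,247), and I choose grey. The kettle is on the right ring.

```bash
python3 - <<'E'
import pickle,cv2,numpy as np
s=pickle.load(open('side.pkl','rb'))['color'];c=pickle.load(open('scene.pkl','rb'))['color']
a=cv2.resize(s[190:370,200:360],(533,600),interpolation=cv2.INTER_CUBIC)   # scale 3.333
b=cv2.resize(c[200:290,230:390],(800,450),interpolation=cv2.INTER_CUBIC) # scale 5
cv2.imwrite('pics/a.png',a);cv2.imwrite('pics/b.png',b)
E
```

```text
(no output)
```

View pics/a.png

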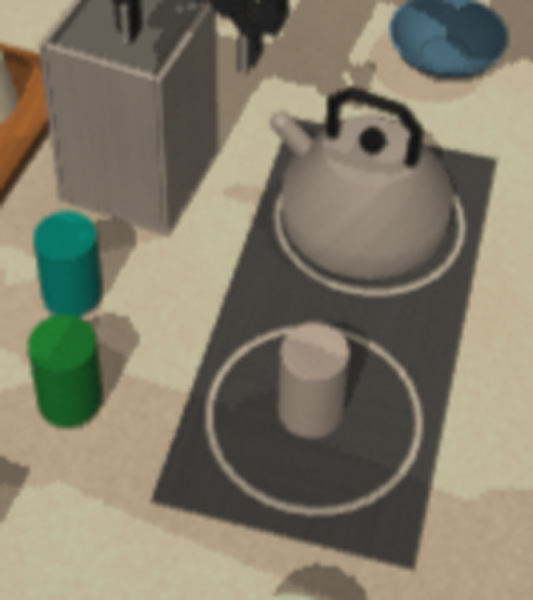

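View pics/b.png

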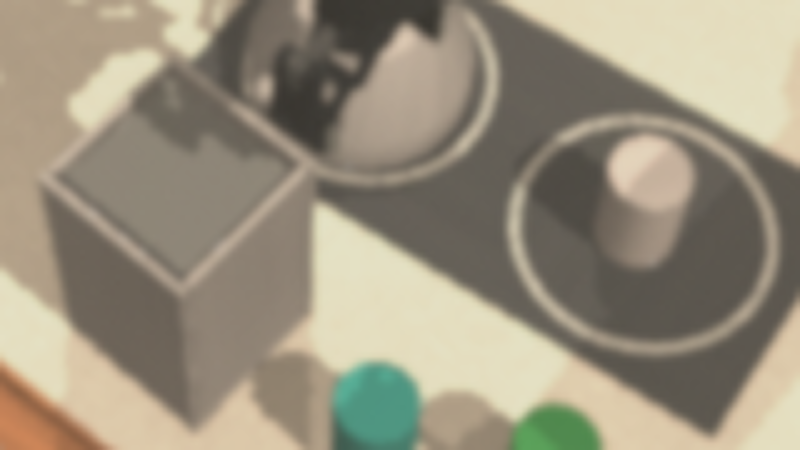

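```bash
cat >> h.py <<'E'
import pickle
def circ(P):
    P=np.array(P)[:,:2];A=np.c_[2*P,np.ones(len(P))];s=np.linalg.lstsq(A,(P**2).sum(1),rcond=None)[0];return s[:2],np.sqrt(s[2]+s[:2]@s[:2])
E
python3 - <<'E'
from h import *
np.set_printoptions(precision=4,suppress=True)
S=pickle.load(open('side.pkl','rb'));C=pickle.load(open('scene.pkl','rb'))
a=lambda x,y,z:onz(S,200+(x+.5)/3.333-.5,190+(y+.5)/3.333-.5,z)
b=lambda x,y,z:onz(C,230+(x+.5)/5-.5,200+(y+.5)/5-.5,z)
print('tin',a(314,352,.08),b(651,173,.08))
print('ringL a',circ([a(*p,0) for p in [(207,410),(421,420),(310,513),(240,355),(395,362),(245,480),(390,485)]]))
print('ringL b',circ([b(*p,0) for p in [(511,225),(776,235),(640,118),(655,350),(545,150),(745,150),(560,315)]]))
print('ringR a',circ([a(*p,0) for p in [(277,215),(463,225),(375,294),(310,270),(440,270)]]))
print('panel a',[a(*p,0)[:2] for p in [(153,501),(414,568),(496,158)]])
print('panel b',b(712,435,0))
for p in [(42,180),(182,290),(308,165),(178,62)]:print('bin',b(*p,.19)[:2])
print('bin a',a(155,77,.19)[:2],a(47,47,.19)[:2])
print('knob',a(372,138,.1),'handle top',a(345,95,.148),a(412,112,.148))
E
```

```text
tin [0.4568 0.1121 0.08  ] [0.4589 0.1105 0.08  ]
ringL a (array([0.452 , 0.1126]), np.float64(0.08257552553243908))
ringL b (array([0.4499, 0.1146]), np.float64(0.08534544175473602))
ringR a (array([ 0.4697, -0.0964]), np.float64(0.08259860987318009))
panel a [array([0.5419, 0.2255]), array([0.3454, 0.2088]), array([ 0.3803, -0.2088])]
panel b [0.5422 0.2246 0.    ]
bin [ 0.7359 -0.1236]
bin [ 0.7377 -0.0199]
bin [ 0.6356 -0.016 ]
bin [ 0.6302 -0.1159]
bin a [ 0.6356 -0.0149] [ 0.7303 -0.0163]
knob [ 0.4754 -0.0973  0.1   ] handle top [ 0.5002 -0.0909  0.148 ] [ 0.4433 -0.0914  0.148 ]
```

```bash
python3 - <<'E'
from h import *
s=robot.observe();print(np.round(s['eef_rot'],3).tolist(),s['position'],s['opening'],s['time'])
E
```

```text
[[-0.0, 1.0, -0.002], [1.0, 0.0, 0.0], [0.0, -0.002, -1.0]] [5.99743336e-01 3.14761881e-05 2.30244471e-01] 0.08573573446598373 0.1
```

Emit:
step_arm --travel '[[-5,4,0],[-10,8,0],[-14.2,11.1,-2],[-14.2,11.1,-4],[-14.2,11.1,-4]]' --delta_rot '[[0,0,0],[0,0,0],[0,0,0],[0,0,0],[0,0,0]]' --jaw '[1,1,1,1,1]'

```text
time: 0.72
position: [0.4573, 0.1108, 0.1892]
eef_rot: [[-0.0, 1.0, -0.003], [1.0, 0.0, -0.001], [-0.001, -0.003, -1.0]]
ft_force: [0.3, -0.2, 0.7]
opening: 0.0854
grip_force: 0.0
```

Emit:
step_arm --travel '[[0,0,0],[0,0,-1],[0,0,-2],[0,0,-3],[0,0,-4]]' --delta_rot '[[0,0,-10],[0,0,-20],[0,0,-30],[0,0,-40],[0,0,-50]]' --jaw '[1,1,1,1,1]'

```text
time: 1.35
position: [0.4593, 0.11, 0.1515]
eef_rot: [[0.771, 0.637, 0.0], [0.637, -0.771, -0.0], [0.0, 0.0, -1.0]]
ft_force: [-0.0, -0.4, 0.6]
opening: 0.0852
grip_force: 0.0
```

Emit:
step_arm --travel '[[0,0,0],[0,0,0],[0,0,0],[0,0,0],[0,0,0]]' --delta_rot '[[0,0,-10],[0,0,-20],[0,0,-30],[0,0,-40],[0,0,-42]]' --jaw '[1,1,1,1,1]'

```text
time: 1.98
position: [0.459, 0.1102, 0.1517]
eef_rot: [[0.999, -0.037, 0.0], [-0.037, -0.999, -0.0], [0.0, 0.0, -1.0]]
ft_force: [0.6, 0.2, -0.5]
opening: 0.0854
grip_force: 0.0
```

```bash
python3 - <<'E'
from h import *
s=robot.observe();print(s['joints'],s['position'],s['time'])
f=optics.grab_frame('wrist');pickle.dump(f,open('w.pkl','wb'));cv2.imwrite('pics/w1.png',f['color']);print(proj(f,s['position']),proj(f,[.458,.111,.08]))
E
```

```text
[ 1.63699545e-01 -2.59130469e-01  1.70226247e+00 -2.68987678e-04
  1.69836379e+00  1.77121307e+00] [0.45902905 0.1101899  0.15165566] 1.975
(np.float64(277.1638707818235), np.float64(271.6325820804439)) (np.float64(276.61943376139317), np.float64(225.13218947662685))
```

View pics/w1.png

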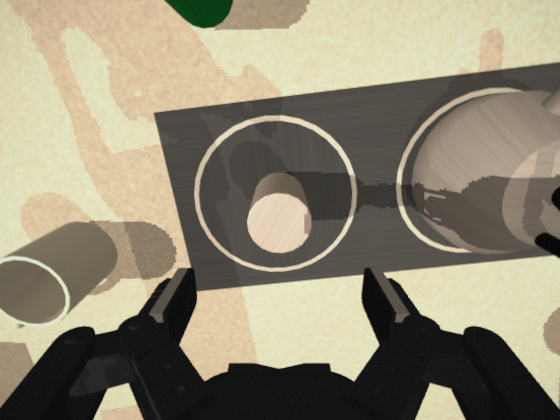

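Wrist view: the plain aluminium tin's top is at (279,222), against a prediction of (277,225), so the estimate holds and this is the right object. Next I descend and grip.

Emit:
step_arm --travel '[[0,0,-4],[0,0,-8],[0,0.1,-10.7],[0,0.1,-10.7],[0,0.1,-10.7]]' --delta_rot '[[0,0,0],[0,0,0],[0,0,0],[0,0,0],[0,0,0]]' --jaw '[1,1,1,1,0.2]' --force 35

```text
time: 2.65
position: [0.459, 0.1119, 0.0458]
eef_rot: [[0.999, -0.034, 0.002], [-0.034, -0.999, 0.0], [0.002, -0.0, -1.0]]
ft_force: [-0.4, -1.1, 0.3]
opening: 0.0698
grip_force: 0.0
```

Emit:
step_arm --travel '[[0,0,0],[0,0,0],[0,0,0],[0,0,0],[0,0,0]]' --delta_rot '[[0,0,0],[0,0,0],[0,0,0],[0,0,0],[0,0,0]]' --jaw '[-0.5,-0.5,-0.5,-0.5,-0.5]'

```text
time: 3.28
position: [0.4593, 0.1121, 0.0465]
eef_rot: [[0.999, -0.035, 0.004], [-0.035, -0.999, 0.0], [0.004, -0.0, -1.0]]
ft_force: [-0.5, -1.0, 6.0]
opening: 0.0513
grip_force: 36.2
```

Emit:
step_arm --travel '[[0,0,4],[0,0,9],[0,0,14],[0,0,18],[0,0,22]]' --delta_rot '[[0,0,0],[0,0,0],[0,0,0],[0,0,0],[0,0,0]]' --jaw '[-0.5,-0.5,-0.5,-0.5,-0.5]'

```text
time: 3.9
position: [0.4579, 0.112, 0.2661]
eef_rot: [[0.999, -0.035, 0.001], [-0.035, -0.999, 0.0], [0.001, -0.0, -1.0]]
ft_force: [0.4, 1.0, -1.4]
opening: 0.051
grip_force: 37.0
```

Emit:
step_arm --travel '[[4,-4,1],[8.5,-8,1],[13,-12,1],[17.5,-15.5,1],[20.9,-17.9,1]]' --delta_rot '[[0,0,0],[0,0,0],[0,0,0],[0,0,0],[0,0,0]]' --jaw '[-0.5,-0.5,-0.5,-0.5,-0.5]'

```text
time: 4.53
position: [0.6683, -0.0689, 0.2736]
eef_rot: [[0.999, -0.036, -0.001], [-0.036, -0.999, 0.0], [-0.001, -0.0, -1.0]]
ft_force: [-0.4, 0.0, -0.0]
opening: 0.0513
grip_force: 37.0
```

```bash
python3 - <<'E'
from h import *
s=robot.observe();print(s['position'],s['time'],np.round(s['eef_rot'],3).tolist())
w=optics.grab_frame('wrist');f=optics.grab_frame('side');pickle.dump((w,f),open('w2.pkl','wb'))
a=cv2.resize(w['color'],(400,300));b=cv2.resize(f['color'][130:280,180:330],(600,600),interpolation=2)
o=np.zeros((600,800,3),np.uint8);o[:300,:400]=a;o[:400,400:]=cv2.resize(b,(400,400));
o[300:,:400]=cv2.resize(optics.grab_frame('scene')['color'][170:290,220:380],(400,300),interpolation=2)
cv2.imwrite('pics/m.png',o)
for q in [(.630,-.0105),(.742,-.0175),(.738,-.124),(.627,-.121)]:print(np.array(proj(w,[*q,.19]))/1.4, (np.array(proj(f,[*q,.19]))-[180,130])*8/3+[400,0])
E
```

```text
[ 0.66834657 -0.06891903  0.27357518] 4.525 [[0.999, -0.036, -0.001], [-0.036, -0.999, 0.0], [-0.001, -0.0, -1.0]]
[151.52580764 187.19474249] [579.89281739 224.99343066]
[146.35121852  91.57108504] [480.06207031 193.10232911]
[248.65437504  91.70220113] [528.575837   131.88809397]
[242.4514046  186.44151291] [623.90410665 157.57831913]
```

View pics/m.png

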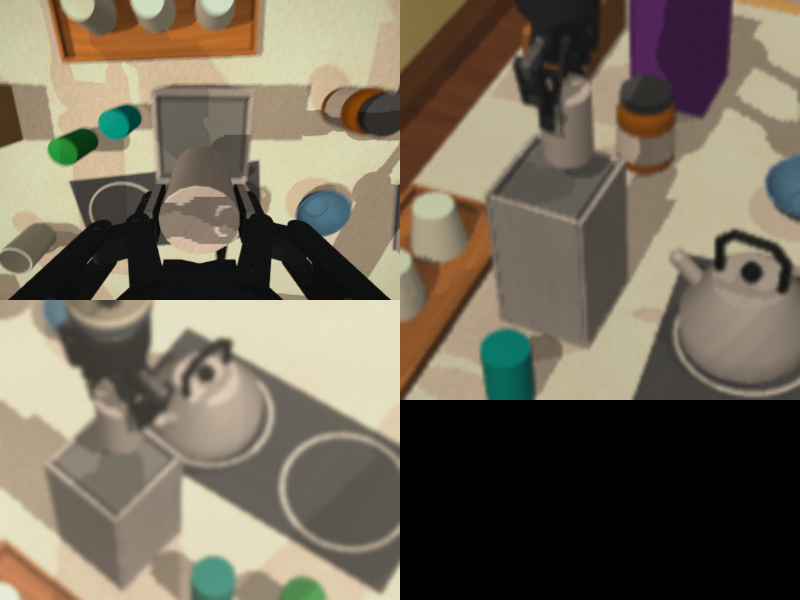

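```bash
python3 - <<'E'
from h import *
w,f=pickle.load(open('w2.pkl','rb'))
for p in [(153,89),(252,88)]:print('w',onz(w,p[0]*1.4,p[1]*1.4,.19)[:2])
for p in [(585,222),(488,200),(628,158)]:print('s',onz(f,(p[0]-400)*.375+180,p[1]*.375+130,.19)[:2])
E
```

```text
w [ 0.7443132  -0.02469837]
w [ 0.74158272 -0.12731362]
s [ 0.6269869  -0.01619974]
s [ 0.72994694 -0.011088  ]
s [ 0.62274813 -0.12190316]
```

Emit:
step_arm --travel '[[0.1,-0.2,-1.5],[0.1,-0.2,-3],[0.1,-0.2,-4],[0.1,-0.2,-4.7],[0.1,-0.2,-5.4]]' --delta_rot '[[0,0,0],[0,0,0],[0,0,0],[0,0,0],[0,0,0]]' --jaw '[-0.5,-0.5,-0.5,-0.5,-0.5]'

```text
time: 5.3
position: [0.6679, -0.0688, 0.2203]
eef_rot: [[0.999, -0.035, 0.001], [-0.035, -0.999, -0.0], [0.001, 0.0, -1.0]]
ft_force: [-0.4, -0.0, -1.3]
opening: 0.0509
grip_force: 37.0
```

Emit:
step_arm --travel '[[0,0,-0.8],[0,0,-1.6],[0,0,-2.4],[0,0,-3.2],[0,0,-3.6]]' --delta_rot '[[0,0,0],[0,0,0],[0,0,0],[0,0,0],[0,0,0]]' --jaw '[-0.5,-0.5,-0.5,-0.5,-0.5]'

```text
time: 5.92
position: [0.6678, -0.069, 0.1833]
eef_rot: [[0.999, -0.035, -0.001], [-0.035, -0.999, 0.0], [-0.001, -0.0, -1.0]]
ft_force: [-0.8, -0.3, -0.3]
opening: 0.0516
grip_force: 37.0
```

Foot is well inside with no contact force. Next I open slightly, to about 60 mm, and let it drop.

Emit:
step_arm --travel '[[0,0,0],[0,0,0],[0,0,0],[0,0,0],[0,0,0]]' --delta_rot '[[0,0,0],[0,0,0],[0,0,0],[0,0,0],[0,0,0]]' --jaw '[0.4,0.4,0.4,0.4,0.4]'

```text
time: 6.55
position: [0.6681, -0.069, 0.1844]
eef_rot: [[0.999, -0.035, 0.0], [-0.035, -0.999, -0.0], [0.0, 0.0, -1.0]]
ft_force: [0.3, -0.4, 0.0]
opening: 0.0596
grip_force: 0.0
```

Emit:
step_arm --travel '[[0,0,1.5],[0,0,4],[0,0,7],[-2,0,10],[-6,0,13]]' --delta_rot '[[0,0,0],[0,0,0],[0,0,0],[0,0,0],[0,0,0]]' --jaw '[0.4,0.4,0.4,0.4,0.4]'

```text
time: 7.18
position: [0.6079, -0.069, 0.3155]
eef_rot: [[0.999, -0.035, 0.0], [-0.035, -0.999, 0.0], [0.0, -0.0, -1.0]]
ft_force: [-0.4, 0.3, 1.7]
opening: 0.0598
grip_force: 0.0
```

```bash
python3 - <<'E'
from h import *
w=optics.grab_frame('wrist');f=optics.grab_frame('side');c=optics.grab_frame('scene');pickle.dump((w,f,c),open('w3.pkl','wb'))
o=np.zeros((600,800,3),np.uint8);o[:300,:400]=cv2.resize(w['color'],(400,300));o[300:,:400]=cv2.resize(c['color'][170:290,220:380],(400,300),interpolation=2)
o[:533,400:]=cv2.resize(f['color'][180:380,210:360],(400,533),interpolation=2)
cv2.imwrite('pics/m2.png',o)
E
```

```text
(no output)
```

View pics/m2.png

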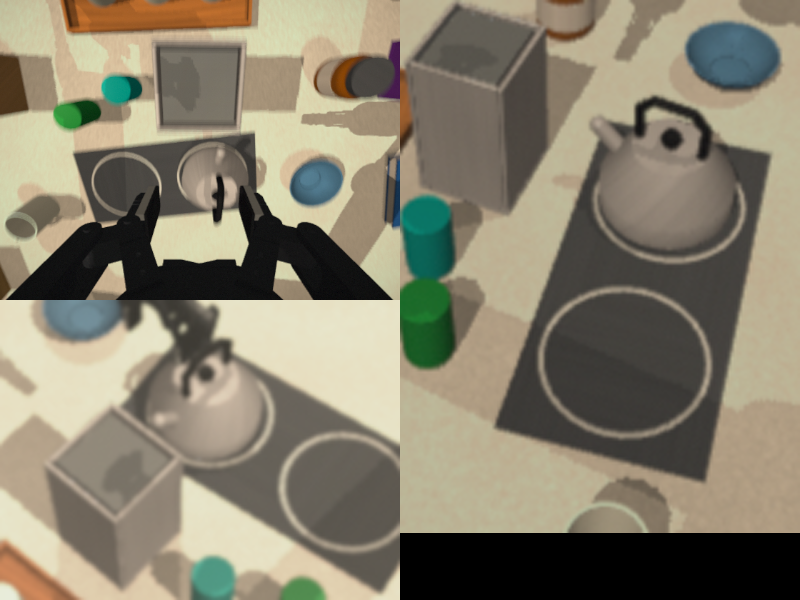

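The tin is gone into the bin, and the flap looks closed in all views (wrist (198,85), scene (120,455)). The left ring is free, so I refine the ring centres next.

```bash
cat >> h.py <<'E'
def ring(f,c,lo=.072,hi=.093,angs=range(0,360,4)):
    g=cv2.GaussianBlur(cv2.cvtColor(f['color'],6),(0,0),.7).astype(np.float32);P=[]
    for a in np.radians(list(angs)):
        r=np.arange(lo,hi,.0005);Q=[proj(f,[c[0]+x*np.cos(a),c[1]+x*np.sin(a),0]) for x in r]
        Q=np.array(Q,np.float32);v=cv2.remap(g,Q[None,:,0],Q[None,:,1],1)[0]
        if v.max()-np.median(v)>35 and 2<v.argmax()<len(r)-3:P.append([c[0]+r[v.argmax()]*np.cos(a),c[1]+r[v.argmax()]*np.sin(a)])
    if len(P)<6:return len(P)
    P=np.array(P)
    for _ in range(2):
        m,R=circ(P);P=P[abs(np.hypot(*(P-m).T)-R)<.004]
    return np.round(m,4),round(R,4),len(P)
E
python3 - <<'E'
from h import *
for n,f in zip('wsc',pickle.load(open('w3.pkl','rb'))):
    print(n,'L',ring(f,(.451,.113)),'R',ring(f,(.47,-.096)))
E
```

```text
w L (array([0.4486, 0.1146]), np.float64(0.0831), 41) R (array([ 0.4665, -0.0984]), np.float64(0.0848), 19)
s L (array([0.4533, 0.1132]), np.float64(0.0824), 88) R (array([ 0.471 , -0.0961]), np.float64(0.0828), 25)
c L (array([0.4592, 0.1016]), np.float64(0.0696), 8) R 1
```

Emit:
step_arm --travel '[[-3,-4,0],[-6,-8,0],[-9,-11,0],[-12.2,-14.4,0],[-12.2,-14.4,-3]]' --delta_rot '[[0,0,10],[0,0,20],[0,0,30],[0,0,40],[0,0,50]]' --jaw '[0.1,0.1,0.1,0.1,0.1]'

```text
time: 7.95
position: [0.4854, -0.2157, 0.2865]
eef_rot: [[0.668, 0.744, 0.004], [0.744, -0.668, -0.003], [0.001, 0.005, -1.0]]
ft_force: [-0.4, -0.2, -0.4]
opening: 0.0469
grip_force: 0.0
```

Emit:
step_arm --travel '[[0,0,0],[0,0,0],[0,0,-1],[0,0,-2],[0,0,-3]]' --delta_rot '[[0,0,10],[0,0,20],[0,0,30],[0,0,40],[0,0,48]]' --jaw '[0.1,0.1,0.1,0.1,0.1]'

```text
time: 8.57
position: [0.4864, -0.213, 0.253]
eef_rot: [[-0.11, 0.994, -0.001], [0.994, 0.11, 0.001], [0.001, -0.001, -1.0]]
ft_force: [0.0, -0.7, -0.1]
opening: 0.0469
grip_force: 0.0
```

Emit:
step_arm --travel '[[0,0,-2],[0,0,-4],[0,0,-8],[0,0,-12],[0,0,-14]]' --delta_rot '[[10,1,0],[19.9,2.1,0],[19.9,2.1,0],[19.9,2.1,0],[19.9,2.1,0]]' --jaw '[0.1,0.1,0.1,0.1,0.1]'

```text
time: 9.2
position: [0.4852, -0.2126, 0.1109]
eef_rot: [[-0.096, 0.995, -0.04], [0.934, 0.104, 0.343], [0.345, -0.004, -0.938]]
ft_force: [0.2, 0.6, 1.2]
opening: 0.0471
grip_force: 0.0
```

```bash
python3 - <<'E'
from h import *
s=robot.observe();print(s['position'],s['time'],np.round(s['joints'],2))
w=optics.grab_frame('wrist');f=optics.grab_frame('side');c=optics.grab_frame('scene');pickle.dump((w,f,c),open('w4.pkl','wb'))
o=np.zeros((600,800,3),np.uint8);o[:300,:400]=cv2.resize(w['color'],(400,300));o[300:,:400]=cv2.resize(c['color'][130:250,220:380],(400,300),interpolation=2)
o[:533,400:]=cv2.resize(f['color'][150:350,230:380],(400,533),interpolation=2)
cv2.imwrite('pics/m3.png',o)
E
```

```text
[ 0.48521635 -0.21256086  0.11088211] 9.2 [-0.64  0.1   1.47  0.26  1.81 -0.71]
```

View pics/m3.png

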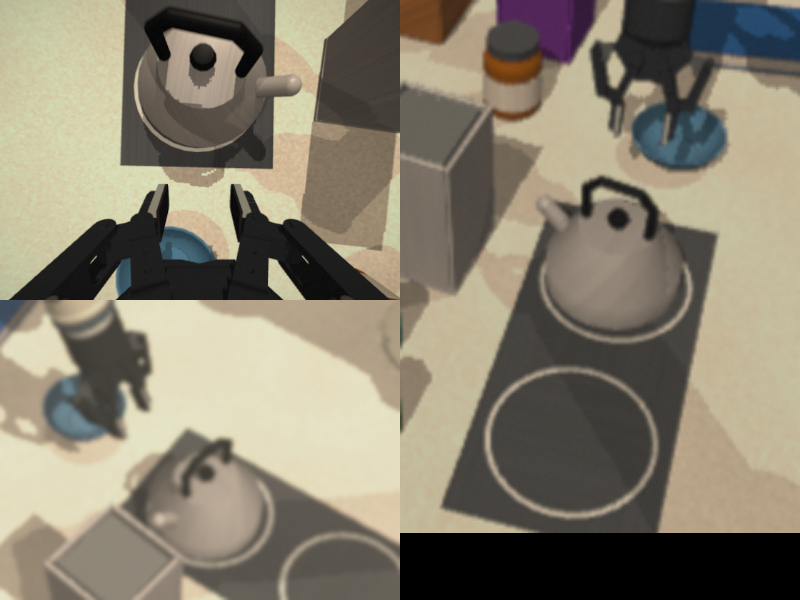

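```bash
python3 - <<'E'
from h import *
w,f,c=pickle.load(open('w4.pkl','rb'))
print(onz(w,180*1.4,227*1.4,.035),'side dish rim',onz(f,230+(680-400)*.375,150+167*.375,.0),onz(f,230+(680-400)*.375,150+127*.375,.03))
for z in (.1,.105):print('knob w',onz(w,203*1.4,57*1.4,z),'s',onz(f,230+218*.375,150+218*.375,z),proj(w,[.474,-.097,z]))
for x in(137,261):print('band',onz(w,x*1.4,95*1.4,.036))
E
```

```text
[ 0.46977181 -0.26807114  0.035     ] side dish rim [ 0.44696112 -0.30168618  0.        ] [ 0.46016522 -0.34054646  0.03      ]
knob w [ 0.47778361 -0.10278624  0.1       ] s [ 0.47337006 -0.09520289  0.1       ] (np.float64(278.9093265961474), np.float64(69.63163713640543))
knob w [ 0.47795548 -0.10514119  0.105     ] s [ 0.47233446 -0.09045999  0.105     ] (np.float64(278.8789273226856), np.float64(65.30998449853715))
band [ 0.40507151 -0.12398237  0.036     ]
band [ 0.54591754 -0.10942619  0.036     ]
```

Emit:
step_arm --travel '[[0.2,0,-3],[0.2,0,-6],[0.2,0,-8],[0.2,0,-9.4],[0.2,0,-9.4]]' --delta_rot '[[0,0,0],[0,0,0],[0,0,0],[0,0,0],[0,0,0]]' --jaw '[0.1,0.1,0.1,0.1,0.1]'

```text
time: 9.98
position: [0.4879, -0.2128, 0.02]
eef_rot: [[-0.098, 0.995, -0.037], [0.934, 0.105, 0.341], [0.343, -0.001, -0.939]]
ft_force: [-0.7, -0.2, 0.5]
opening: 0.0473
grip_force: 0.0
```

Emit:
step_arm --travel '[[-0.1,1,0],[-0.2,2,0],[-0.3,2.8,0],[-0.4,3.5,0],[-0.4,4,0]]' --delta_rot '[[0,0,0],[0,0,0],[0,0,0],[0,0,0],[0,0,0]]' --jaw '[0.1,0.1,0.1,0.1,0.1]'

```text
time: 10.6
position: [0.4842, -0.1738, 0.0206]
eef_rot: [[-0.098, 0.995, -0.035], [0.936, 0.104, 0.337], [0.339, 0.001, -0.941]]
ft_force: [0.3, -5.5, 0.8]
opening: 0.047
grip_force: 2.4
```

Emit:
step_arm --travel '[[-0.1,1,0],[-0.2,2,0],[-0.3,3,0],[-0.4,4,0],[-0.5,5,0]]' --delta_rot '[[0,0,0],[0,0,0],[0,0,0],[0,0,0],[0,0,0]]' --jaw '[0.1,0.1,0.1,0.1,0.1]'

```text
time: 11.22
position: [0.4794, -0.124, 0.0206]
eef_rot: [[-0.098, 0.995, -0.034], [0.936, 0.104, 0.338], [0.339, 0.001, -0.941]]
ft_force: [1.9, -5.4, 1.0]
opening: 0.0467
grip_force: 2.4
```

Emit:
step_arm --travel '[[-0.1,1,0],[-0.2,2,0],[-0.3,3,0],[-0.4,4,0],[-0.5,5,0]]' --delta_rot '[[0,0,0],[0,0,0],[0,0,0],[0,0,0],[0,0,0]]' --jaw '[0.1,0.1,0.1,0.1,0.1]'

```text
time: 11.85
position: [0.4744, -0.074, 0.0206]
eef_rot: [[-0.098, 0.995, -0.034], [0.936, 0.104, 0.338], [0.339, 0.001, -0.941]]
ft_force: [0.8, -5.3, 0.4]
opening: 0.0472
grip_force: 2.5
```

```bash
python3 - <<'E'
from h import *
s=robot.observe();print(s['position'],s['time'])
w=optics.grab_frame('wrist');f=optics.grab_frame('side');c=optics.grab_frame('scene');pickle.dump((w,f,c),open('w5.pkl','wb'))
o=np.zeros((600,800,3),np.uint8);o[:300,:400]=cv2.resize(w['color'],(400,300));o[300:,:400]=cv2.resize(c['color'][150:270,240:400],(400,300),interpolation=2)
o[:533,400:]=cv2.resize(f['color'][180:380,230:380],(400,533),interpolation=2)
cv2.imwrite('pics/m4.png',o)
E
```

```text
[ 0.47442032 -0.07400475  0.0206175 ] 11.85
```

View pics/m4.png

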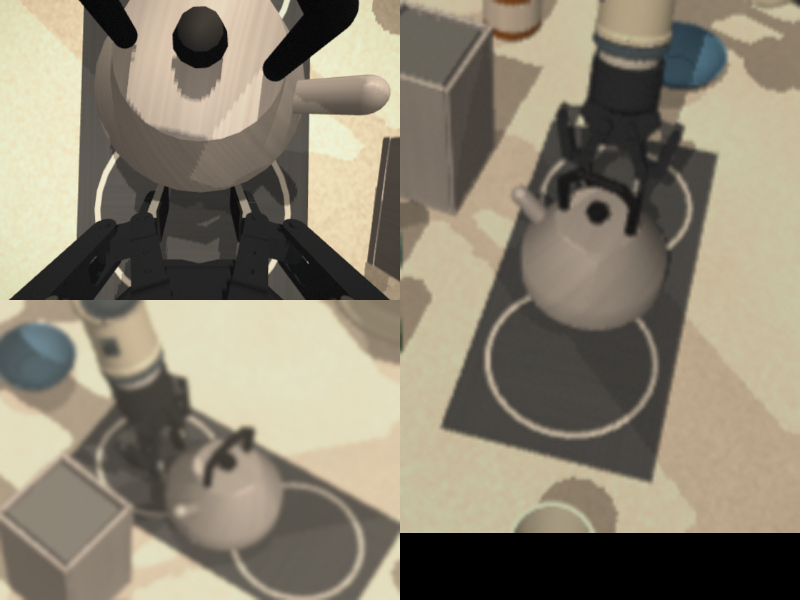

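Emit:
step_arm --travel '[[-0.1,1,0],[-0.2,2,0],[-0.3,3,0],[-0.4,4,0],[-0.5,5,0]]' --delta_rot '[[0,0,0],[0,0,0],[0,0,0],[0,0,0],[0,0,0]]' --jaw '[0.1,0.1,0.1,0.1,0.1]'

```text
time: 12.62
position: [0.4694, -0.0241, 0.0205]
eef_rot: [[-0.098, 0.995, -0.035], [0.935, 0.104, 0.338], [0.34, 0.001, -0.941]]
ft_force: [1.0, -5.7, 0.9]
opening: 0.0471
grip_force: 2.7
```

Emit:
step_arm --travel '[[-0.1,1,0],[-0.2,2,0],[-0.3,3,0],[-0.4,4,0],[-0.4,4.4,0]]' --delta_rot '[[0,0,0],[0,0,0],[0,0,0],[0,0,0],[0,0,0]]' --jaw '[0.1,0.1,0.1,0.1,0.1]'

```text
time: 13.25
position: [0.4652, 0.0203, 0.0205]
eef_rot: [[-0.098, 0.995, -0.035], [0.935, 0.104, 0.338], [0.34, 0.0, -0.94]]
ft_force: [0.1, -5.9, 2.0]
opening: 0.0468
grip_force: 2.9
```

```bash
python3 - <<'E'
from h import *
s=robot.observe();print(s['position'],s['time'])
w=optics.grab_frame('wrist');f=optics.grab_frame('side');c=optics.grab_frame('scene');pickle.dump((w,f,c),open('w6.pkl','wb'))
o=np.zeros((600,800,3),np.uint8);o[:450,:400]=cv2.resize(c['color'][175:265,290:370],(400,450),interpolation=2)
o[:500,400:]=cv2.resize(f['color'][240:340,250:330],(400,500),interpolation=2)
cv2.imwrite('pics/m5.png',o)
E
```

```text
[0.46522311 0.02026719 0.02045949] 13.25
```

View pics/m5.png

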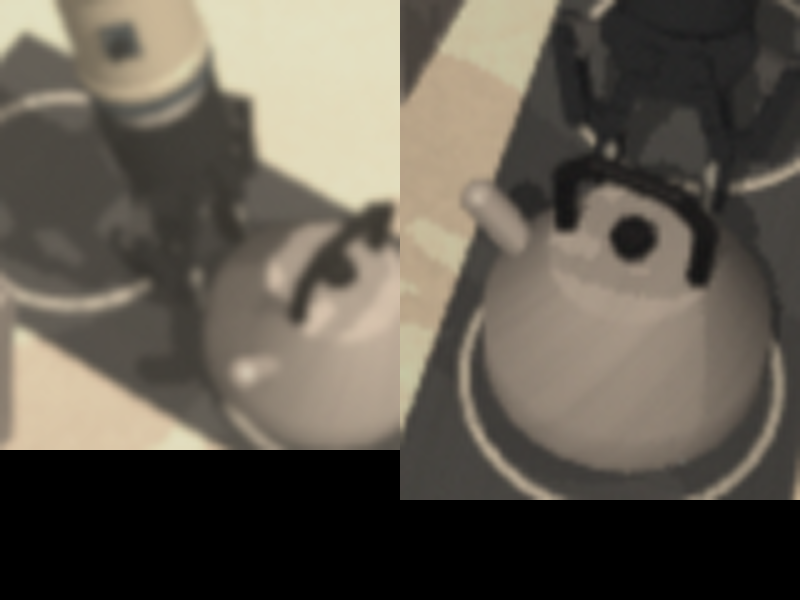

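The kettle slid upright and is nearly on the left ring. In the side crop its base bottom is at (630,472) and the ring's near edge is just beyond at about (630,503). I compute the remainder in that camera.

```bash
cat >> h.py <<'E'
from scipy.optimize import least_squares
def base(f,c,R=.075,lo=.06,hi=.081):
    # dark->light edge of the kettle foot on the side facing the camera
    g=cv2.GaussianBlur(cv2.cvtColor(f['color'],6),(0,0),.7).astype(np.float32);P=[]
    p=np.array(f['position'])[:2]-c;a0=np.arctan2(p[1],p[0])
    for a in a0+np.radians(np.arange(-50,51,4)):
        r=np.arange(lo,hi,.0005);Q=np.array([proj(f,[c[0]+x*np.cos(a),c[1]+x*np.sin(a),0]) for x in r],np.float32)
        k=np.gradient(cv2.remap(g,Q[None,:,0],Q[None,:,1],1)[0]).argmin()
        P.append([c[0]+r[k]*np.cos(a),c[1]+r[k]*np.sin(a)])
    P=np.array(P);s=least_squares(lambda x:np.hypot(*(P-x).T)-R,c,loss='soft_l1',f_scale=.001)
    return np.round(s.x,4),np.round(np.median(abs(s.fun)),4)
E
python3 - <<'E'
from h import *
w,f,c=pickle.load(open('w6.pkl','rb'))
P=np.array([onz(f,250+(x-400+.5)/5-.5,240+(y+.5)/5-.5,0)[:2] for x,y in [(540,440),(580,463),(630,472),(680,463),(725,433)]])
s=least_squares(lambda x:np.hypot(*(P-x).T)-.075,[.457,.1]);print('hand',s.x,s.fun)
m=s.x
for _ in range(3):m,e=base(f,m,lo=.066,hi=.0785);print(m,e)
print(ring(f,(.4533,.1132)))
f0=pickle.load(open('w4.pkl','rb'))[1];print('start',base(f0,np.array([.474,-.097]),lo=.066,hi=.0785))
E
```

```text
hand [0.45731858 0.09527225] [-0.00147689  0.00040638  0.00122968  0.00069592 -0.00149174]
[0.4578 0.0957] 0.0006
[0.4577 0.0959] 0.0007
[0.4575 0.0958] 0.0005
(array([0.4533, 0.1134]), np.float64(0.0823), 50)
start (array([ 0.4762, -0.1034]), np.float64(0.0011))
```

Emit:
step_arm --travel '[[-0.1,0.5,0],[-0.3,1,0],[-0.4,1.5,0],[-0.4,1.7,0],[-0.4,1.7,0]]' --delta_rot '[[0,0,0],[0,0,0],[0,0,0],[0,0,0],[0,0,0]]' --jaw '[0.1,0.1,0.1,0.1,0.1]'

```text
time: 14.02
position: [0.4613, 0.0374, 0.0205]
eef_rot: [[-0.098, 0.995, -0.035], [0.935, 0.104, 0.34], [0.341, 0.0, -0.94]]
ft_force: [0.4, -4.3, 1.8]
opening: 0.0466
grip_force: 2.3
```

Emit:
step_arm --travel '[[0.1,-1,0],[0.3,-3,0],[0.7,-7,0],[0.9,-9,2],[0.9,-9,6]]' --delta_rot '[[0,0,0],[0,0,0],[0,0,0],[0,0,0],[0,0,0]]' --jaw '[0.1,0.1,0.1,0.1,0.1]'

```text
time: 14.65
position: [0.4686, -0.0529, 0.0786]
eef_rot: [[-0.094, 0.995, -0.04], [0.934, 0.103, 0.343], [0.345, -0.005, -0.938]]
ft_force: [0.5, 0.2, 1.0]
opening: 0.0471
grip_force: 0.0
```

Emit:
step_arm --travel '[[0,0,4],[0,0,8],[0,0,12],[0,-3,14],[0,-5,14]]' --delta_rot '[[0,0,0],[0,0,0],[0,0,0],[0,0,0],[0,0,0]]' --jaw '[0.1,0.1,0.1,0.1,0.1]'

```text
time: 15.28
position: [0.4705, -0.1032, 0.2216]
eef_rot: [[-0.099, 0.994, -0.034], [0.935, 0.105, 0.34], [0.341, 0.002, -0.94]]
ft_force: [0.7, -0.6, -0.6]
opening: 0.0469
grip_force: 0.0
```

```bash
python3 - <<'E'
from h import *
w=optics.grab_frame('wrist');f=optics.grab_frame('side');c=optics.grab_frame('scene')
m=np.array([.4535,.113])
for _ in range(3):m,e=base(f,m,lo=.066,hi=.0785)
print(m,e,ring(f,(.4533,.1132)));m=np.array([.4515,.114])
for _ in range(3):m,e=base(c,m,lo=.066,hi=.0785)
print(m,e,ring(c,(.450,.1146)))
o=np.zeros((600,800,3),np.uint8);o[:400,:400]=cv2.resize(c['color'][165:285,240:400],(400,400),interpolation=2)
o[:533,400:]=cv2.resize(f['color'][180:380,230:380],(400,533),interpolation=2)
cv2.imwrite('pics/m6.png',o)
E
```

```text
[0.4554 0.1111] 0.0006 (array([0.4536, 0.1134]), np.float64(0.0826), 30)
[0.4442 0.1149] 0.0015 1
```

View pics/m6.png

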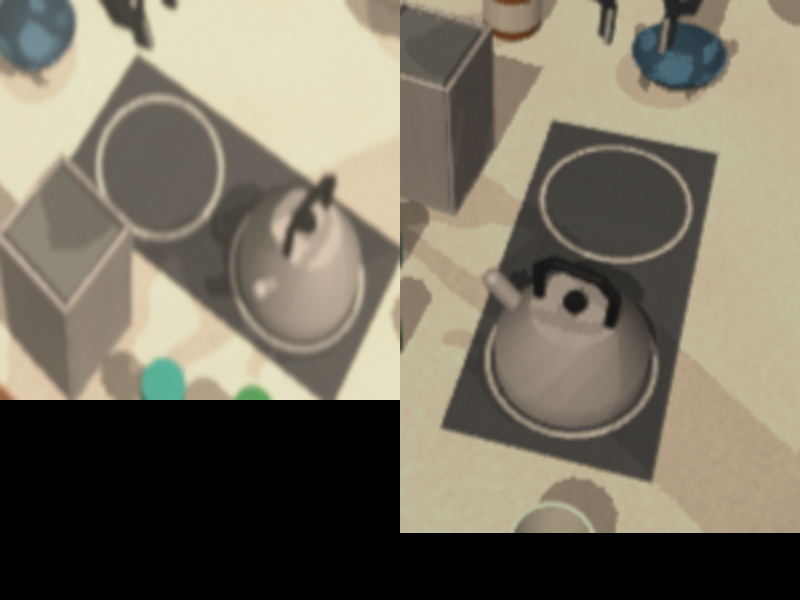

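The kettle stands upright on the left ring. In the side view the ring's margin is even all round (485–657), and the measured error is about 3 mm. The bin flap is closed and the gripper is clear of everything.

```bash
python3 -c "
from plant import robot
print(robot.hand_in())"
```

```text
the job is handed in; nothing more can be done
None
```

I handed the job in with the tin in the grey bin under the closed flap and the kettle upright, about 3 mm from the centre of the left ring by camera; the hand-in returned no verdict.

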